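# Find the tin with the steel bush

## Task

Three identical closed parts tins stand on the bench; one holds a steel bush and is much heavier than the other two, which hold nylon ones: heft them to find out which it is. Stand the two light tins upright inside the steel drip tray and let go of them, then finish holding the heavy tin up, upright in the gripper, with at least 10 cm of air under it and touching nothing else. Do not knock any tin over, and leave the cup, wrench, jug and bin of bolts where they are.

Things in the scene. Friction and masses are not known exactly. Their poses are not given: they have to be found in the camera images.
- tin_1_center (a point): one of three look-alike closed tins, loose, upright: plain aluminium cylinder 56 mm in diameter, 102 mm tall with its flush screw lid, paper band. One holds a steel bush (all 400 to 520 g), two a nylon bush (130 to 220 g), close-fitting inside; looks do not tell which. The point is its centre, 51 mm above its underside; z along the tin. Tins start on the bench, 90 mm or more apart (centres)
- tin_2_center (a point): one of three look-alike closed tins, loose, upright: plain aluminium cylinder 56 mm in diameter, 102 mm tall with its flush screw lid, paper band. One holds a steel bush (all 400 to 520 g), two a nylon bush (130 to 220 g), close-fitting inside; looks do not tell which. The point is its centre, 51 mm above its underside; z along the tin. Tins start on the bench, 90 mm or more apart (centres)
- tin_3_center (a point): one of three look-alike closed tins, loose, upright: plain aluminium cylinder 56 mm in diameter, 102 mm tall with its flush screw lid, paper band. One holds a steel bush (all 400 to 520 g), two a nylon bush (130 to 220 g), close-fitting inside; looks do not tell which. The point is its centre, 51 mm above its underside; z along the tin. Tins start on the bench, 90 mm or more apart (centres)
- tray: open steel drip tray fixed to the bench, outside 160 mm along its x by 360 mm along its y, rim 22 mm above the bench, walls and floor 5 mm thick: room for three tins in a row along y, 115 mm apart. Origin: centre of its underside, on the bench; z up
- cup_center (a point): open cardboard cup, 76 mm in diameter, 95 mm tall; the point is its centre, half-way up. A bystander, to be left where it is.
- wrench_grip (a point): steel wrench 180 mm long lying flat; the point is on its handle, x along the tool. A bystander, to be left where it is.
- jug_center (a point): black oil jug, 75 x 120 mm, 210 mm tall with its cap; the point is its centre, half-way up. A bystander, to be left where it is.
- bolt_bin_center (a point): grey open bin of bolts, 100 mm (its x) by 150 mm (its y), 50 mm tall; the point is its centre, half-way up. A bystander, to be left where it is.
There are look-alikes about, which are no part of the job. Leave any purple look-alike of the part that bears tin_2_center alone.

How it is judged (in metres and radians):
On the way, in this order (a step that is already met when the one before it is completed fails the run):
1. one light tin stands upright in the tray, let go (((x of tin_1_center in the frame of tray between -0.055 and 0.055 m and y of tin_1_center in the frame of tray between -0.155 and 0.155 m and z of tin_1_center in the frame of tray below 0.062 m and angle between tin_1_center's own z axis and vertical below 0.1 rad and contact force between tin_1 and tray between 0.4 and 2.7 N and contact force between tin_1 and the fingers below 0.05 N) or (x of tin_2_center in the frame of tray between -0.055 and 0.055 m and y of tin_2_center in the frame of tray between -0.155 and 0.155 m and z of tin_2_center in the frame of tray below 0.062 m and angle between tin_2_center's own z axis and vertical below 0.1 rad and contact force between tin_2 and tray between 0.4 and 2.7 N and contact force between tin_2 and the fingers below 0.05 N) or (x of tin_3_center in the frame of tray between -0.055 and 0.055 m and y of tin_3_center in the frame of tray between -0.155 and 0.155 m and z of tin_3_center in the frame of tray below 0.062 m and angle between tin_3_center's own z axis and vertical below 0.1 rad and contact force between tin_3 and tray between 0.4 and 2.7 N and contact force between tin_3 and the fingers below 0.05 N))), for 0.2 s.
2. both light tins stand upright in the tray, let go (((x of tin_2_center in the frame of tray between -0.055 and 0.055 m and y of tin_2_center in the frame of tray between -0.155 and 0.155 m and z of each of tin_2_center, tin_3_center in the frame of tray below 0.062 m and angle between each of tin_2_center, tin_3_center's own z axis and vertical below 0.1 rad and contact force between tin_2 and tray between 0.4 and 2.7 N and contact force between each of tin_2, tin_3 and the fingers below 0.05 N and x of tin_3_center in the frame of tray between -0.055 and 0.055 m and y of tin_3_center in the frame of tray between -0.155 and 0.155 m and contact force between tin_3 and tray between 0.4 and 2.7 N) or (x of tin_1_center in the frame of tray between -0.055 and 0.055 m and y of tin_1_center in the frame of tray between -0.155 and 0.155 m and z of each of tin_1_center, tin_3_center in the frame of tray below 0.062 m and angle between each of tin_1_center, tin_3_center's own z axis and vertical below 0.1 rad and contact force between tin_1 and tray between 0.4 and 2.7 N and contact force between each of tin_1, tin_3 and the fingers below 0.05 N and x of tin_3_center in the frame of tray between -0.055 and 0.055 m and y of tin_3_center in the frame of tray between -0.155 and 0.155 m and contact force between tin_3 and tray between 0.4 and 2.7 N) or (x of tin_1_center in the frame of tray between -0.055 and 0.055 m and y of tin_1_center in the frame of tray between -0.155 and 0.155 m and z of each of tin_1_center, tin_2_center in the frame of tray below 0.062 m and angle between each of tin_1_center, tin_2_center's own z axis and vertical below 0.1 rad and contact force between tin_1 and tray between 0.4 and 2.7 N and contact force between each of tin_1, tin_2 and the fingers below 0.05 N and x of tin_2_center in the frame of tray between -0.055 and 0.055 m and y of tin_2_center in the frame of tray between -0.155 and 0.155 m and contact force between tin_2 and tray between 0.4 and 2.7 N))), for 0.2 s.
At the end, for the whole second after the job is handed in: Two light tins (each pressing on the tray with under 2.7 N) stand still and upright (0.1 rad) on the tray floor, free of the fingers; the heavy one is gripped, steady, within 0.35 rad of upright, its centre over 145 mm above the bench (94 mm of air under it), touching no other object (((x of tin_2_center in the frame of tray between -0.055 and 0.055 m and y of tin_2_center in the frame of tray between -0.155 and 0.155 m and z of tin_2_center in the frame of tray below 0.062 m and angle between tin_2_center's own z axis and vertical below 0.1 rad and contact force between tin_2 and tray between 0.4 and 2.7 N and contact force between tin_2 and the fingers below 0.05 N and linear speed of each of tin_2, tin_3 below 0.03 m/s and (x of tin_3_center in the frame of tray between -0.055 and 0.055 m and y of tin_3_center in the frame of tray between -0.155 and 0.155 m and z of tin_3_center in the frame of tray below 0.062 m and angle between tin_3_center's own z axis and vertical below 0.1 rad and contact force between tin_3 and tray between 0.4 and 2.7 N and contact force between tin_3 and the fingers below 0.05 N) and height (world z) of tin_1_center above 0.145 m and angle between tin_1_center's own z axis and vertical below 0.35 rad and linear speed of tin_1 below 0.05 m/s and contact force between tin_1 and the fingers above 1 N and contact force between tin_1 and tray below 0.05 N and contact force between tin_1 and tin_2 below 0.05 N and contact force between tin_1 and tin_3 below 0.05 N and contact force between tin_1 and jug below 0.05 N and contact force between tin_1 and cup below 0.05 N and contact force between tin_1 and bolt_bin below 0.05 N and contact force between tin_1 and wrench below 0.05 N) or (x of tin_1_center in the frame of tray between -0.055 and 0.055 m and y of tin_1_center in the frame of tray between -0.155 and 0.155 m and z of tin_1_center in the frame of tray below 0.062 m and angle between tin_1_center's own z axis and vertical below 0.1 rad and contact force between tin_1 and tray between 0.4 and 2.7 N and contact force between tin_1 and the fingers below 0.05 N and linear speed of each of tin_1, tin_3 below 0.03 m/s and (x of tin_3_center in the frame of tray between -0.055 and 0.055 m and y of tin_3_center in the frame of tray between -0.155 and 0.155 m and z of tin_3_center in the frame of tray below 0.062 m and angle between tin_3_center's own z axis and vertical below 0.1 rad and contact force between tin_3 and tray between 0.4 and 2.7 N and contact force between tin_3 and the fingers below 0.05 N) and height (world z) of tin_2_center above 0.145 m and angle between tin_2_center's own z axis and vertical below 0.35 rad and linear speed of tin_2 below 0.05 m/s and contact force between tin_2 and the fingers above 1 N and contact force between tin_2 and tray below 0.05 N and contact force between tin_2 and tin_1 below 0.05 N and contact force between tin_2 and tin_3 below 0.05 N and contact force between tin_2 and jug below 0.05 N and contact force between tin_2 and cup below 0.05 N and contact force between tin_2 and bolt_bin below 0.05 N and contact force between tin_2 and wrench below 0.05 N) or (x of tin_1_center in the frame of tray between -0.055 and 0.055 m and y of tin_1_center in the frame of tray between -0.155 and 0.155 m and z of tin_1_center in the frame of tray below 0.062 m and angle between tin_1_center's own z axis and vertical below 0.1 rad and contact force between tin_1 and tray between 0.4 and 2.7 N and contact force between tin_1 and the fingers below 0.05 N and linear speed of each of tin_1, tin_2 below 0.03 m/s and (x of tin_2_center in the frame of tray between -0.055 and 0.055 m and y of tin_2_center in the frame of tray between -0.155 and 0.155 m and z of tin_2_center in the frame of tray below 0.062 m and angle between tin_2_center's own z axis and vertical below 0.1 rad and contact force between tin_2 and tray between 0.4 and 2.7 N and contact force between tin_2 and the fingers below 0.05 N) and height (world z) of tin_3_center above 0.145 m and angle between tin_3_center's own z axis and vertical below 0.35 rad and linear speed of tin_3 below 0.05 m/s and contact force between tin_3 and the fingers above 1 N and contact force between tin_3 and tray below 0.05 N and contact force between tin_3 and tin_1 below 0.05 N and contact force between tin_3 and tin_2 below 0.05 N and contact force between tin_3 and jug below 0.05 N and contact force between tin_3 and cup below 0.05 N and contact force between tin_3 and bolt_bin below 0.05 N and contact force between tin_3 and wrench below 0.05 N))); the arm keeps its last pose, push and grip.
It fails at once if a tin is knocked over or tipped by more than 0.7 rad (angle between any of tin_1_center, tin_2_center, tin_3_center's own z axis and vertical above 0.7 rad).
It fails at once if the cup, wrench, jug or bolt bin is shifted by more than 30 mm (distance of any of cup_center, wrench_grip, jug_center, bolt_bin_center from where it was at the start of the episode above 0.03 m).
It also fails if it takes over 72 s, if anything falls off the work surface, if the arm or the gripper's body presses on something with over 40 N, if the wrist force passes 120 N, or if a joint passes its speed limit or range.

## Robot

A 6-joint arm with a two-finger parallel gripper is mounted at the origin on the work surface. World frame = base frame: x ahead of the robot, y to its left, z up, the work surface at z = 0. Lengths are in mm, angles in rad, forces in N, time in s.
With the tool pointing down it reaches from about 375 to 975 mm from the base axis. Payload 3.8 kg.
Tool frame: the origin (TCP) lies at the very end of the fingers, on their centre line; the grasp point (between the pads) lies 19 mm behind it; z points along the fingers, y is the direction in which the jaws open and shut (so a half turn about z gives the same grasp; the last joint's range is limited). The gripper opens to 88 mm and grips with 3 to 60 N. Pads are 18 mm wide; open, the fingers measure 123 mm over their backs; the gripper's body (75 mm by 187 mm) begins 45 mm behind the grasp point.
Start: joints at [1.131, 0.264, 1.604, -0, 1.274, -0.037], TCP at [264.594, 620.973, 238.706] pointing down, gripper open.
Joint ranges: [-2.63, 2.63], [-0.94, 2.18], [0.31, 2.57], [-1.31, 4.45], [0, 2.66], [-2.55, 2.55]. Speed limits (rad/s): [2.57, 2.57, 3.14, 3.14, 3.14, 3.14].

## Interface

Orientations are given as a unit quaternion [x, y, z, w].
In Python, from station import bot gives the robot as it stands.
- The arm moves only by the shell command python3 -m inch 'ROWS' [FORCE]. ROWS is JSON, a list of rows, each a list of 5 numbers: the shift along the tool's x, y, z in m, then the turn about the tool's z in degrees, then the opening, from 0 (shut) to 1 (fully open). In form: [[x, y, z, turn, jaw], ...]. A call has 1 to 8 rows; each row is the pose to reach, as a shift and turn from the pose measured when the call began, along the tool's axes at that moment; what a row does not reach only later rows make up. A row lasts 1/10 s, in which the tool goes at most 50 mm and 8.59 degrees, less where a joint would pass 70% of its speed; a pose out of reach is approached as far as the arm can. A call with a gripper value outside its range is refused whole. The fingers move at their own pace and stop on an object; FORCE is the grip in N (left out, the last holds). Time passes only in rows, so rows that repeat a pose let the fingers close. It gives the time, the measured TCP pose, the force and the opening at its end, in the units of the state.
- bot.read_state(): the state, without advancing time (a new reading comes with each control period).
- bot.grab_frame(name): name is "side" or "top" or "wrist"; returns a dict with "frame" (480x640x3 uint8, blue, green, red), "depth" (480x640 float32, mm along the optical axis (not along the pixel's ray), 0 where there is no reading), "intrinsics" (3x3 intrinsics, pixels), "k1" (the pictures are not rectified: a ray, as slopes to the right and down, at radius r is drawn at 1 + k1 r^2 times it, then the intrinsics apply), "rvec" (rotation vector, rad) and "tvec" (3), from world to camera coordinates, as OpenCV has them; the wrist camera has in their place "T_tool_cam" (4x4, takes a point from camera to tool coordinates, whose origin is the TCP and whose axes are the flange's). Camera axes: x right, y down, z forward; pixel columns grow to the right and rows downward; lengths in mm; the calibration is good to about 2 mm. A picture is of the moment at which its call begins: read the wrist's pose just before it.
- bot.hand_in(): hands the job in, once; it reports no verdict.
The state is a dict: "time_s": time; "qpos": joint angles; "joint_velocities": joint speeds; "joint_efforts": joint torques, N m; "eef_pos": TCP position; "tcp_rot": TCP orientation; "contact_force": force on the tool from outside, world axes, zero at the start; "ft_torque": the same for the moment, N m; "gripper_width": opening from 0.0 (shut) to 1.0 (fully open).
Only numpy, scipy, OpenCV 4.12 (cv2) and the standard library are available. Lean on these libraries where they do the work, as an engineer would, in place of code of your own. Each camera call takes 0.05 s, during which the arm holds its last target.

## Working session

There is one attempt and no reset: what is moved stays moved. The work goes in short steps, Python scripts to look and compute and a shell command to move; the robot and the scene stay as the last step left them, time stands still between calls to the robot, and variables do not carry over. Pictures are saved under pics/ and viewed, and the job is handed in when it is done.

```bash
ls; mkdir -p pics
python3 - <<'E'
from station import bot
import cv2, numpy as np
s=bot.read_state(); print({k:np.round(v,3).tolist() for k,v in s.items()})
for n in ("top","side","wrist"):
    f=bot.grab_frame(n); cv2.imwrite(f"pics/{n}0.png",f["frame"]); np.savez(f"{n}0.npz",**f)
    print(n,{k:np.round(v,4).tolist() for k,v in f.items() if k not in("frame","depth")})
E
```

```text
pics
{'time_s': 0.0, 'qpos': [1.131, 0.265, 1.605, 0.0, 1.274, -0.037], 'joint_velocities': [0.001, -0.001, -0.001, -0.001, -0.0, -0.001], 'joint_efforts': [0.001, -50.21, -35.688, 0.073, 0.029, -0.0], 'eef_pos': [264.277, 620.334, 237.402], 'tcp_rot': [0.2, 0.98, -0.001, -0.0], 'contact_force': [0.448, 0.175, -0.118], 'ft_torque': [-0.012, 0.052, -0.003], 'gripper_width': 1.0}
top {'intrinsics': [[598.8188, 0.0, 316.6874], [0.0, 598.8188, 238.8973], [0.0, 0.0, 1.0]], 'k1': -0.1434, 'rvec': [2.1946, -2.202, 0.0815], 'tvec': [-102.0749, 574.0615, 1610.076]}
side {'intrinsics': [[476.7418, 0.0, 323.2477], [0.0, 476.7418, 235.7251], [0.0, 0.0, 1.0]], 'k1': -0.117, 'rvec': [2.1892, -0.0914, 0.0477], 'tvec': [-601.8924, 59.0455, 1172.1474]}
wrist {'intrinsics': [[369.4111, 0.0, 317.617], [0.0, 369.4111, 236.2147], [0.0, 0.0, 1.0]], 'k1': -0.076, 'T_tool_cam': [[0.0002, -0.9611, -0.2763, 70.6401], [1.0, 0.0003, -0.0002, 0.1544], [0.0002, -0.2763, 0.9611, -146.184], [0.0, 0.0, 0.0, 1.0]]}
```

View pics/top0.png

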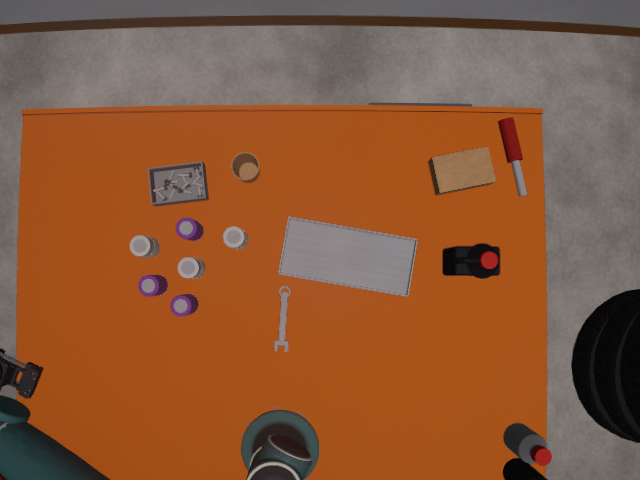

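View pics/side0.png

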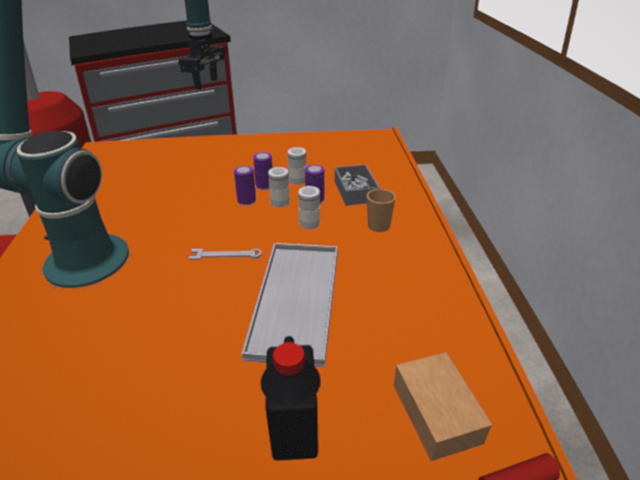

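View pics/wrist0.png

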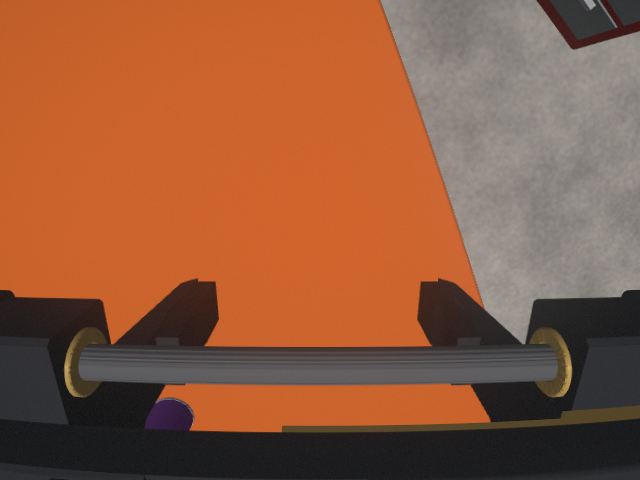

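The top view shows the three white-banded tins with their lids near pixels (143,246), (190,268) and (234,237). Purple look-alikes stand at (188,229), (152,285) and (183,305). The tray spans about (280–416, 217–296), with the wrench at (283,320), the bin at (178,184) and the cup at (246,167). Next I'll localise them.

```bash
cat > h.py <<'E'
import numpy as np, cv2
from station import bot
def cloud(f):
    K=np.array(f["intrinsics"],float);k1=float(f["k1"])
    v,u=np.mgrid[0:480,0:640]
    d=np.asarray(f["depth"],float)
    p=np.stack([u.ravel(),v.ravel()],1).astype(float)[:,None]
    xy=cv2.undistortPoints(p,K,np.array([k1,0,0,0,0.]))[:,0]
    z=d.ravel(); P=np.stack([xy[:,0]*z,xy[:,1]*z,z],1)
    R=cv2.Rodrigues(np.array(f["rvec"],float))[0];t=np.array(f["tvec"],float).ravel()
    return ((P-t)@R).reshape(480,640,3),d>0
def plane(f,uv,h):
    K=np.array(f["intrinsics"],float);k1=float(f["k1"])
    xy=cv2.undistortPoints(np.array(uv,float).reshape(-1,1,2),K,np.array([k1,0,0,0,0.]))[:,0]
    R=cv2.Rodrigues(np.array(f["rvec"],float))[0];t=np.array(f["tvec"],float).ravel()
    C=-R.T@t; D=np.c_[xy,np.ones(len(xy))]@R
    return C+D*((h-C[2])/D[:,2])[:,None]
def tops(f,lo=90,hi=114):
    W,ok=cloud(f); img=f["frame"].astype(int)
    hsv=cv2.cvtColor(f["frame"],cv2.COLOR_BGR2HSV)
    m=(ok&(W[...,2]>lo)&(W[...,2]<hi)).astype(np.uint8)
    n,l,st,c=cv2.connectedComponentsWithStats(m)
    out=[]
    for i in range(1,n):
        if 80<st[i,4]<1500:
            q=W[l==i]; cnt=cv2.findContours((l==i).astype(np.uint8),cv2.RETR_EXTERNAL,cv2.CHAIN_APPROX_NONE)[0][0]
            (cx,cy),r=cv2.minEnclosingCircle(cnt)
            pc=plane(f,[(cx,cy)],102)[0]
            band=np.median(hsv[l==i],0)
            out.append((np.round(c[i]).tolist(),int(st[i,4]),np.round(np.mean(q,0),1).tolist(),np.round(pc[:2],1).tolist(),np.round(np.ptp(q,0)).tolist(),band.tolist()))
    return out
E
python3 - <<'E'
from h import *
for n in("top","side"):
    f=dict(np.load(n+"0.npz")); print(n)
    for o in tops(f): print(o)
f=dict(np.load("top0.npz"))
W,ok=cloud(f); print("bench z",np.median(W[330:400,100:200,2]))
hsv=cv2.cvtColor(f["frame"],cv2.COLOR_BGR2HSV)
# tray: not orange, region
m=((hsv[...,1]<80)).astype(np.uint8); m[:, :265]=0; m[:,425:]=0; m[:210]=0; m[305:]=0
n,l,st,c=cv2.connectedComponentsWithStats(m); i=1+st[1:,4].argmax()
cnt=cv2.findContours((l==i).astype(np.uint8),cv2.RETR_EXTERNAL,cv2.CHAIN_APPROX_NONE)[0][0]
P=plane(f,cnt.reshape(-1,2),22)[:,:2].astype(np.float32)
print("tray",st[i],cv2.minAreaRect(P))
print("jug/wrench/cup/bin approx",plane(f,[(283,290),(283,350),(246,167),(178,184),(470,262)],20).round())
E
```

```text
top
([186.0, 228.0], 361, [598.7, 235.1, 101.2], [599.8, 235.3], [53.0, 58.0, 23.0], [148.0, 116.0, 127.0])
([233.0, 236.0], 360, [575.9, 112.2, 101.7], [576.0, 112.8], [55.0, 54.0, 22.0], [7.0, 15.0, 152.5])
([140.0, 245.0], 360, [553.9, 356.8, 100.8], [553.6, 355.9], [55.0, 55.0, 20.0], [6.0, 16.0, 151.0])
([188.0, 267.0], 383, [496.9, 229.6, 101.4], [496.9, 229.3], [52.0, 56.0, 20.0], [7.0, 15.0, 153.0])
([149.0, 285.0], 374, [449.2, 332.4, 100.9], [449.5, 331.8], [54.0, 58.0, 20.0], [150.5, 120.0, 126.0])
([181.0, 306.0], 367, [397.7, 248.1, 100.7], [397.8, 247.5], [55.0, 53.0, 21.0], [150.0, 118.0, 128.0])
([520.0, 439.0], 118, [40.1, -635.8, 102.7], [28.4, -650.9], [63.0, 59.0, 24.0], [120.0, 8.0, 35.0])
([274.0, 437.0], 94, [58.2, 7.8, 98.6], [39.8, 6.4], [44.0, 109.0, 22.0], [8.0, 73.0, 41.0])
([523.0, 472.0], 84, [-48.3, -644.2, 103.0], [-58.2, -651.1], [32.0, 55.0, 23.0], [90.0, 75.0, 7.0])
side
([48.0, 50.0], 185, [-846.9, 1900.4, 101.9], [-874.0, 1960.8], [277.0, 67.0, 24.0], [120.0, 9.0, 122.0])
([130.0, 77.0], 543, [-173.4, 1216.6, 102.0], [-180.3, 1233.1], [429.0, 174.
[... 535 characters left out ...]
70.0])
([309.0, 193.0], 264, [575.3, 105.1, 100.7], [575.3, 99.5], [53.0, 60.0, 17.0], [126.0, 6.0, 169.0])
([381.0, 196.0], 156, [761.6, 84.4, 94.1], [758.1, 67.0], [72.0, 79.0, 9.0], [14.0, 119.0, 132.0])
([77.0, 237.0], 532, [24.3, -48.1, 101.9], [3.9, -9.7], [124.0, 93.0, 24.0], [92.0, 88.0, 48.0])
([292.0, 426.0], 451, [510.6, -568.0, 101.9], [510.7, -560.7], [74.0, 11.0, 24.0], [105.0, 32.0, 22.0])
bench z -1.1858294959679352
tray [ 278  216  140   81 7731] ((526.7373657226562, -188.2147674560547), (358.7765197753906, 159.0959014892578), 79.86548614501953)
jug/wrench/cup/bin approx [[ 435.  -12.   20.]
 [ 274.  -12.   20.]
 [ 772.   89.   20.]
 [ 726.  276.   20.]
 [ 509. -525.   20.]]
```

```bash
cat >> h.py <<'E'
from scipy.spatial.transform import Rotation as Ro
def rel(*goals):
    s=bot.read_state(); R=Ro.from_quat(s["tcp_rot"]).as_matrix(); p=np.array(s["eef_pos"])
    print("t",round(float(s["time_s"]),2),"p",p.round(1),"F",np.round(s["contact_force"],2),"M",np.round(s["ft_torque"],3),"w",round(float(s["gripper_width"]),3),"toolz",R[:,2].round(3),"jaw",round(float(np.degrees(np.arctan2(R[1,1],R[0,1]))),1), "q6",np.round(s["qpos"][5],2))
    for g in goals: print(g,(R.T@(np.array(g,float)-p)/1000).round(3))
E
cat > go.py <<'E'
import sys,json
from h import *
rel(*json.loads(sys.argv[1]))
E
python3 go.py '[[554,356,200],[554,356,56]]'
```

```text
t 0.15 p [264.4 620.5 237.7] F [ 1.21 -0.66 -0.11] M [ 0.012 -0.019  0.064] w 1.005 toolz [-0.001 -0.002 -1.   ] jaw 66.9 q6 -0.04
[554, 356, 200] [-0.37  -0.13   0.038]
[554, 356, 56] [-0.37  -0.129  0.182]
```

```bash
python3 -m inch '[[-0.05,-0.017,0.005,0,1],[-0.095,-0.033,0.01,0,1],[-0.14,-0.05,0.015,0,1],[-0.185,-0.066,0.02,0,1],[-0.23,-0.082,0.025,0,1],[-0.28,-0.098,0.03,0,1],[-0.325,-0.115,0.035,0,1],[-0.37,-0.13,0.038,0,1]]' 20; python3 go.py '[[554,356,200],[554,356,56]]'
```

```text
time_s: 0.95
eef_pos: [554.6, 353.9, 199.1]
tcp_rot: [0.2, 0.98, -0.001, -0.001]
contact_force: [0.4, 0.6, -0.8]
gripper_width: 1.004
t 0.95 p [554.6 353.9 199.1] F [ 0.39  0.63 -0.84] M [0.04  0.03  0.018] w 1.004 toolz [-0.002 -0.002 -1.   ] jaw 66.9 q6 -0.64
[554, 356, 200] [ 0.001  0.002 -0.001]
[554, 356, 56] [0.001 0.002 0.143]
```

Run:
```python
from h import *
f=bot.grab_frame("wrist"); cv2.imwrite("pics/w1.png",f["frame"])
```

```text
(no output)
```

View pics/w1.png

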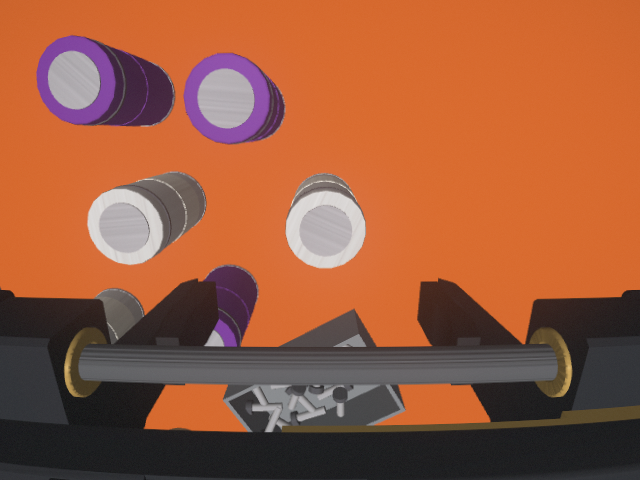

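The wrist view shows tin B's lid at (326,229) and tin C's lid at (125,226). I'll cross-check their positions by casting rays onto z=102.

```bash
cat >> h.py <<'E'
def wray(f,uv,h):
    s=bot.read_state(); R=Ro.from_quat(s["tcp_rot"]).as_matrix(); p=np.array(s["eef_pos"])
    T=np.array(f["T_tool_cam"],float)
    xy=cv2.undistortPoints(np.array(uv,float).reshape(-1,1,2),np.array(f["intrinsics"],float),np.array([float(f["k1"]),0,0,0,0.]))[:,0]
    C=R@T[:3,3]+p; D=(R@T[:3,:3]@np.c_[xy,np.ones(len(xy))].T).T
    return C+D*((h-C[2])/D[:,2])[:,None]
E
python3 - <<'E'
from h import *
f=bot.grab_frame("wrist")
print(wray(f,[(326,229),(125,226),(226,98),(75,80)],102).round(1))
E
python3 go.py '[[554,356,200],[554,356,58]]'
```

```text
[[554.3 358.3 102. ]
 [496.9 231.  102. ]
 [451.2 334.1 102. ]
 [399.6 249.7 102. ]]
t 1.05 p [557.5 351.  198.7] F [-0.87 -0.39 -0.1 ] M [ 0.018  0.011 -0.058] w 1.002 toolz [-0.    -0.004 -1.   ] jaw 66.6 q6 -0.64
[554, 356, 200] [ 0.005  0.003 -0.001]
[554, 356, 58] [0.005 0.004 0.141]
```

```bash
python3 -m inch '[[0.005,0.004,0.03,0,1],[0.005,0.004,0.06,0,1],[0.005,0.004,0.06,0,1]]' 20; python3 go.py '[[554,357,200],[554,357,58]]'
```

```text
time_s: 1.35
eef_pos: [550.6, 354.7, 133.2]
tcp_rot: [0.203, 0.979, -0.005, -0.004]
contact_force: [0.2, -0.9, -1.6]
gripper_width: 1.001
t 1.35 p [550.6 354.7 133.2] F [ 0.16 -0.87 -1.56] M [-0.059  0.011 -0.057] w 1.001 toolz [-0.009 -0.009 -1.   ] jaw 66.6 q6 -0.62
[554, 357, 200] [-0.002  0.003 -0.067]
[554, 357, 58] [-0.003  0.004  0.075]
```

```bash
python3 -m inch '[[-0.003,0.004,0.03,0,1],[-0.003,0.004,0.06,0,1],[-0.003,0.004,0.075,0,1],[-0.003,0.004,0.075,0,1]]' 20; python3 go.py '[[554,357,58]]'
```

```text
time_s: 1.75
eef_pos: [552.4, 356.1, 56.3]
tcp_rot: [0.203, 0.979, -0.007, -0.005]
contact_force: [-0.1, 0.5, 0.1]
gripper_width: 1.001
t 1.75 p [552.4 356.1  56.3] F [-0.07  0.48  0.14] M [ 0.019 -0.028 -0.031] w 1.001 toolz [-0.013 -0.011 -1.   ] jaw 66.6 q6 -0.62
[554, 357, 58] [-0.001  0.001 -0.002]
```

```bash
python3 -m inch '[[0,0,0,0,0.3],[0,0,0,0,0.3],[0,0,0,0,0.3],[0,0,0,0,0.3],[0,0,0,0,0.3],[0,0,0,0,0.3],[0,0,0,0,0.3]]' 20; python3 go.py '[[554,357,58]]'
```

```text
time_s: 2.45
eef_pos: [554.2, 357.7, 58.3]
tcp_rot: [0.203, 0.979, -0.005, -0.004]
contact_force: [1.3, 4.1, 5.9]
gripper_width: 0.638
t 2.45 p [554.2 357.7  58.3] F [1.26 4.09 5.9 ] M [ 0.753 -0.264  0.036] w 0.638 toolz [-0.009 -0.008 -1.   ] jaw 66.6 q6 -0.62
[554, 357, 58] [-0.    -0.001  0.   ]
```

```bash
python3 -m inch '[[0,0,-0.02,0,0.3],[0,0,-0.05,0,0.3],[0,0,-0.09,0,0.3],[0,0,-0.13,0,0.3],[0,0,-0.14,0,0.3],[0,0,-0.14,0,0.3],[0,0,-0.14,0,0.3],[0,0,-0.14,0,0.3]]' 20; for i in 1 2 3; do python3 -c "
from h import *
bot.grab_frame('wrist');rel()"; done; python3 go.py '[[508,-285,196],[508,-285,120],[554,357,58]]'
```

```text
time_s: 3.25
eef_pos: [553.4, 357.4, 194.2]
tcp_rot: [0.203, 0.979, -0.007, -0.006]
contact_force: [-1.0, -0.0, -5.6]
gripper_width: 0.636
t 3.3 p [553.7 357.6 194.6] F [-0.09 -1.03 -5.07] M [ 0.083 -0.042 -0.045] w 0.64 toolz [-0.014 -0.011 -1.   ] jaw 66.6 q6 -0.62
t 3.35 p [554.  357.9 195.1] F [ 0.07 -0.55 -4.71] M [-0.011 -0.015 -0.   ] w 0.636 toolz [-0.013 -0.011 -1.   ] jaw 66.6 q6 -0.62
t 3.4 p [554.4 358.1 195.7] F [ 0.35  0.   -4.1 ] M [ 0.019 -0.048  0.017] w 0.64 toolz [-0.013 -0.01  -1.   ] jaw 66.6 q6 -0.62
t 3.4 p [554.4 358.1 195.7] F [ 0.35  0.   -4.1 ] M [ 0.019 -0.048  0.017] w 0.64 toolz [-0.013 -0.01  -1.   ] jaw 66.6 q6 -0.62
[508, -285, 196] [-0.213 -0.609  0.007]
[508, -285, 120] [-0.213 -0.608  0.083]
[554, 357, 58] [-0.001  0.001  0.138]
```

```bash
python3 -m inch '[[0,0,0,0,0.3],[0,0,0,0,0.3],[0,0,0,0,0.3]]' 20; for i in 1 2 3; do python3 -c "
from h import *
bot.grab_frame('wrist');rel()"; done; python3 go.py '[[554,357,60]]'
```

```text
time_s: 3.7
eef_pos: [554.2, 358.0, 195.3]
tcp_rot: [0.203, 0.979, -0.006, -0.005]
contact_force: [0.7, -0.4, -5.2]
gripper_width: 0.644
t 3.75 p [554.4 358.1 195.6] F [-0.02 -0.4  -3.58] M [-0.007 -0.031  0.014] w 0.638 toolz [-0.013 -0.01  -1.   ] jaw 66.6 q6 -0.62
t 3.8 p [554.4 358.1 195.8] F [-0.78 -1.17 -3.88] M [-0.021 -0.068 -0.004] w 0.636 toolz [-0.012 -0.01  -1.   ] jaw 66.6 q6 -0.62
t 3.85 p [554.4 358.1 195.8] F [-0.48  0.2  -4.12] M [-0.023 -0.023 -0.036] w 0.633 toolz [-0.012 -0.01  -1.   ] jaw 66.6 q6 -0.62
t 3.85 p [554.4 358.1 195.8] F [-0.48  0.2  -4.12] M [-0.023 -0.023 -0.036] w 0.633 toolz [-0.012 -0.01  -1.   ] jaw 66.6 q6 -0.62
[554, 357, 60] [-0.001  0.001  0.136]
```

B weighs about 4.3 N, so it is the heavy tin. I'll set it back down for now.

```bash
python3 -m inch '[[0,0,0.04,0,0.3],[0,0,0.08,0,0.3],[0,0,0.115,0,0.3],[0,0,0.125,0,0.3],[0,0,0.13,0,0.3],[0,0,0.135,0,0.3],[0,0,0.137,0,0.3],[0,0,0.138,0,0.3]]' 20; python3 go.py '[[554,357,58]]'
```

```text
time_s: 4.65
eef_pos: [554.0, 357.5, 59.7]
tcp_rot: [0.203, 0.979, -0.005, -0.004]
contact_force: [-0.1, -0.3, -4.2]
gripper_width: 0.641
t 4.65 p [554.  357.5  59.7] F [-0.09 -0.28 -4.21] M [ 0.081  0.007 -0.05 ] w 0.641 toolz [-0.01  -0.008 -1.   ] jaw 66.6 q6 -0.62
[554, 357, 58] [-0.    -0.     0.002]
```

```bash
python3 -m inch '[[0,0,0.002,0,0.3],[0,0,0.003,0,0.3],[0,0,0.003,0,0.3]]' 20; python3 go.py '[[554,357,58]]'
```

```text
time_s: 4.95
eef_pos: [555.0, 358.1, 58.4]
tcp_rot: [0.203, 0.979, -0.004, -0.003]
contact_force: [-0.8, 0.2, 1.5]
gripper_width: 0.637
t 4.95 p [555.  358.1  58.4] F [-0.81  0.2   1.54] M [-0.094  0.128 -0.023] w 0.637 toolz [-0.007 -0.007 -1.   ] jaw 66.6 q6 -0.62
[554, 357, 58] [ 0.    -0.001  0.   ]
```

Contact with the bench. Releasing now.

```bash
python3 -m inch '[[0,0,0,0,0.75],[0,0,0,0,1],[0,0,0,0,1],[0,0,0,0,1],[0,0,0,0,1]]' 20; python3 go.py '[[555,358,200],[497,230,190]]'
```

```text
time_s: 5.45
eef_pos: [555.0, 358.1, 58.3]
tcp_rot: [0.203, 0.979, -0.004, -0.003]
contact_force: [0.5, 0.1, 0.9]
gripper_width: 1.002
t 5.45 p [555.  358.1  58.3] F [0.46 0.07 0.86] M [-0.017 -0.02  -0.007] w 1.002 toolz [-0.007 -0.007 -1.   ] jaw 66.6 q6 -0.62
[555, 358, 200] [ 0.    -0.001 -0.142]
[497, 230, 190] [ 0.003 -0.142 -0.13 ]
```

```bash
python3 -m inch '[[0,0,-0.05,0,1],[0,0,-0.1,0,1],[0.001,-0.04,-0.12,0,1],[0.002,-0.08,-0.12,0,1],[0.003,-0.12,-0.12,0,1],[0.003,-0.142,-0.12,0,1],[0.003,-0.142,-0.12,0,1],[0.003,-0.142,-0.12,0,1]]' 20; python3 go.py '[[497,230,58]]'
```

```text
time_s: 6.25
eef_pos: [497.1, 229.9, 180.0]
tcp_rot: [0.203, 0.979, -0.004, -0.003]
contact_force: [0.9, 0.3, 0.1]
gripper_width: 0.998
t 6.25 p [497.1 229.9 180. ] F [0.89 0.28 0.1 ] M [ 0.003 -0.026 -0.01 ] w 0.998 toolz [-0.007 -0.006 -1.   ] jaw 66.6 q6 -0.77
[497, 230, 58] [-0.     0.001  0.122]
```

```bash
python3 -m inch '[[0,0,0.04,0,1],[0,0,0.08,0,1],[0,0,0.115,0,1],[0,0,0.122,0,1],[0,0,0.122,0,1],[0,0,0.122,0,0.3],[0,0,0.122,0,0.3],[0,0,0.122,0,0.3]]' 20; python3 -m inch '[[0,0,0,0,0.3],[0,0,0,0,0.3],[0,0,0,0,0.3],[0,0,0,0,0.3]]' 20; python3 go.py '[[497,230,58]]'
```

```text
time_s: 7.05
eef_pos: [497.8, 229.9, 60.0]
tcp_rot: [0.203, 0.979, -0.003, -0.001]
contact_force: [-0.3, 1.1, 0.5]
gripper_width: 0.749
time_s: 7.45
eef_pos: [499.0, 230.4, 61.4]
tcp_rot: [0.203, 0.979, -0.002, 0.0]
contact_force: [0.3, 1.2, 6.4]
gripper_width: 0.622
t 7.45 p [499.  230.4  61.4] F [0.31 1.21 6.43] M [-0.055  0.018 -0.01 ] w 0.622 toolz [-0.001 -0.004 -1.   ] jaw 66.6 q6 -0.77
[497, 230, 58] [ 0.002 -0.001  0.003]
```

```bash
python3 -m inch '[[0,0,-0.02,0,0.3],[0,0,-0.05,0,0.3],[0,0,-0.09,0,0.3],[0,0,-0.13,0,0.3],[0,0,-0.135,0,0.3],[0,0,-0.135,0,0.3],[0,0,-0.135,0,0.3],[0,0,-0.135,0,0.3]]' 20; for i in 1 2 3; do python3 -c "
from h import *
bot.grab_frame('wrist');rel()"; done; python3 go.py '[[509,-287,194],[509,-287,66]]'
```

```text
time_s: 8.25
eef_pos: [497.4, 230.2, 193.6]
tcp_rot: [0.203, 0.979, -0.003, -0.002]
contact_force: [0.1, 0.5, -1.8]
gripper_width: 0.624
t 8.3 p [497.6 230.2 193.7] F [ 0.53 -0.99 -0.87] M [-0.061  0.039  0.019] w 0.623 toolz [-0.005 -0.006 -1.   ] jaw 66.6 q6 -0.77
t 8.35 p [497.8 230.4 194.1] F [ 0.4  -0.26 -1.06] M [0.027 0.006 0.043] w 0.626 toolz [-0.004 -0.005 -1.   ] jaw 66.6 q6 -0.77
t 8.4 p [498.1 230.5 194.5] F [-0.57 -0.44 -1.4 ] M [ 0.047 -0.046 -0.03 ] w 0.624 toolz [-0.004 -0.005 -1.   ] jaw 66.6 q6 -0.77
t 8.4 p [498.1 230.5 194.5] F [-0.57 -0.44 -1.4 ] M [ 0.047 -0.046 -0.03 ] w 0.624 toolz [-0.004 -0.005 -1.   ] jaw 66.6 q6 -0.77
[509, -287, 194] [-0.216 -0.47   0.003]
[509, -287, 66] [-0.216 -0.47   0.131]
```

Run:
```python
from h import *
f=bot.grab_frame("side"); cv2.imwrite("pics/s2.png",cv2.resize(f["frame"][80:280,160:440],None,fx=2.8,fy=2.8))
```

```text
(no output)
```

View pics/s2.png

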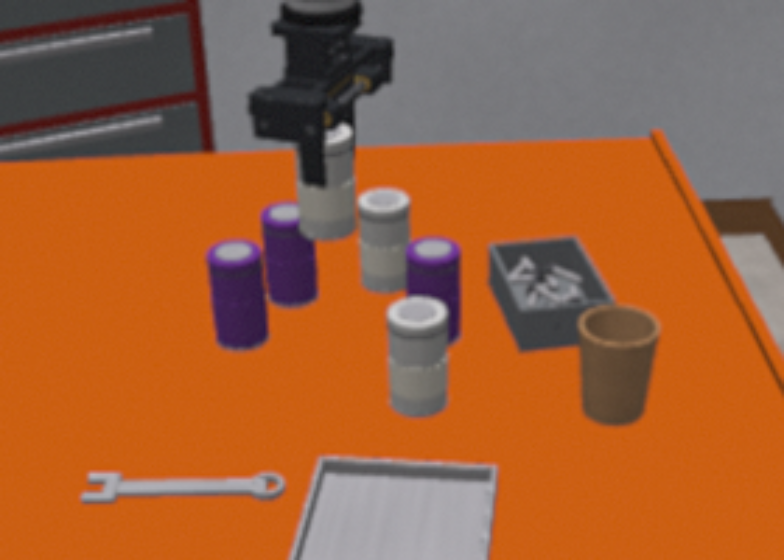

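The tin is held upright and centred in the fingers. I'll carry it to the tray.

```bash
python3 -m inch '[[-0.012,-0.027,0,0,0.3],[-0.03,-0.066,0,0,0.3],[-0.049,-0.107,0,0,0.3],[-0.068,-0.148,0,0,0.3],[-0.087,-0.189,0,0,0.3],[-0.106,-0.23,0,0,0.3],[-0.125,-0.271,0,0,0.3],[-0.144,-0.312,0,0,0.3]]' 20;  python3 go.py '[[509,-287,194],[509,-287,66]]'
```

```text
time_s: 9.25
eef_pos: [506.0, -114.7, 196.2]
tcp_rot: [0.203, 0.979, -0.003, -0.001]
contact_force: [1.0, 0.2, -1.1]
gripper_width: 0.623
t 9.25 p [ 506.  -114.7  196.2] F [ 0.98  0.19 -1.07] M [-0.045 -0.074 -0.01 ] w 0.623 toolz [-0.003 -0.005 -1.   ] jaw 66.6 q6 -1.43
[509, -287, 194] [-0.071 -0.157  0.003]
[509, -287, 66] [-0.071 -0.156  0.131]
```

```bash
python3 -m inch '[[-0.018,-0.039,0.01,0,0.3],[-0.036,-0.078,0.03,0,0.3],[-0.053,-0.117,0.05,0,0.3],[-0.066,-0.145,0.07,0,0.3],[-0.071,-0.157,0.09,0,0.3],[-0.071,-0.157,0.11,0,0.3],[-0.071,-0.157,0.12,0,0.3],[-0.071,-0.157,0.12,0,0.3]]' 20;  python3 go.py '[[509,-287,66]]'
```

```text
time_s: 10.05
eef_pos: [506.7, -286.5, 74.7]
tcp_rot: [0.203, 0.979, -0.002, -0.003]
contact_force: [-1.5, -0.0, -1.4]
gripper_width: 0.621
t 10.05 p [ 506.7 -286.5   74.7] F [-1.51 -0.05 -1.37] M [ 0.049  0.026 -0.005] w 0.621 toolz [-0.007 -0.002 -1.   ] jaw 66.6 q6 -1.71
[509, -287, 66] [-0.002  0.001  0.009]
```

```bash
python3 -m inch '[[-0.002,0,0.003,0,0.3],[-0.002,0,0.005,0,0.3],[-0.002,0,0.007,0,0.3],[-0.002,0,0.008,0,0.3]]' 20;  python3 go.py '[[509,-287,66]]'
```

```text
time_s: 10.45
eef_pos: [508.9, -287.3, 67.3]
tcp_rot: [0.203, 0.979, -0.002, -0.003]
contact_force: [-0.7, 0.0, -1.6]
gripper_width: 0.62
t 10.45 p [ 508.9 -287.3   67.3] F [-0.71  0.   -1.61] M [-0.     0.019  0.036] w 0.62 toolz [-0.006 -0.003 -1.   ] jaw 66.6 q6 -1.71
[509, -287, 66] [0.    0.    0.001]
```

```bash
python3 -m inch '[[0,0,0.001,0,0.3],[0,0,0.002,0,0.3],[0,0,0.003,0,0.3]]' 20;  python3 go.py '[[509,-287,66]]'
```

```text
time_s: 10.75
eef_pos: [509.5, -287.5, 66.4]
tcp_rot: [0.203, 0.979, -0.002, -0.002]
contact_force: [-4.7, 5.2, 15.6]
gripper_width: 0.62
t 10.75 p [ 509.5 -287.5   66.4] F [-4.71  5.23 15.61] M [0.638 0.779 0.027] w 0.62 toolz [-0.005 -0.003 -1.   ] jaw 66.6 q6 -1.71
[509, -287, 66] [0.001 0.    0.   ]
```

Contact with the tray floor. Releasing the tin.

```bash
python3 -m inch '[[0,0,-0.001,0,0.4],[0,0,-0.001,0,0.75],[0,0,-0.001,0,1],[0,0,-0.001,0,1],[0,0,-0.001,0,1],[0,0,-0.05,0,1],[0,0,-0.1,0,1],[0,0,-0.12,0,1]]' 20;  python3 go.py '[[576,113,180]]'
python3 - <<'E'
from h import *
f=bot.grab_frame("side"); cv2.imwrite("pics/s3.png",f["frame"])
f=bot.grab_frame("top"); cv2.imwrite("pics/t3.png",f["frame"])
for o in tops(f): print(o)
for o in tops(f,106,120): print(o)
E
```

```text
time_s: 11.55
eef_pos: [512.5, -288.5, 191.7]
tcp_rot: [0.203, 0.979, -0.003, 0.001]
contact_force: [0.6, 0.2, -0.5]
gripper_width: 1.001
t 11.55 p [ 512.5 -288.5  191.7] F [ 0.58  0.21 -0.46] M [-0.012 -0.001  0.015] w 1.001 toolz [ 0.001 -0.007 -1.   ] jaw 66.6 q6 -1.71
[576, 113, 180] [0.101 0.394 0.009]
([251.0, 164.0], 81, [764.7, 67.5, 95.1], [759.6, 81.8], [75.0, 48.0, 14.0], [13.0, 127.0, 143.0])
([186.0, 228.0], 357, [598.5, 235.4, 101.2], [599.8, 235.3], [52.0, 56.0, 23.0], [148.0, 110.0, 132.0])
([233.0, 236.0], 360, [576.0, 112.1, 101.3], [575.8, 112.9], [55.0, 54.0, 21.0], [7.0, 15.0, 158.0])
([140.0, 245.0], 358, [554.5, 356.7, 100.8], [554.2, 355.5], [53.0, 55.0, 21.0], [7.0, 15.0, 158.0])
([149.0, 285.0], 374, [449.3, 332.2, 100.9], [449.4, 331.4], [55.0, 58.0, 22.0], [151.0, 121.0, 131.0])
([181.0, 305.0], 367, [397.8, 248.0, 101.2], [397.8, 247.5], [54.0, 54.0, 22.0], [150.0, 118.0, 133.0])
([520.0, 439.0], 108, [40.3, -636.5, 102.6], [31.2, -649.5], [59.0, 59.0, 24.0], [120.0, 8.0, 38.0])
([522.0, 472.0], 84, [-49.0, -643.5, 102.6], [-58.1, -649.7], [32.0, 58.0, 23.0], [72.5, 64.0, 7.5])
```

View pics/s3.png

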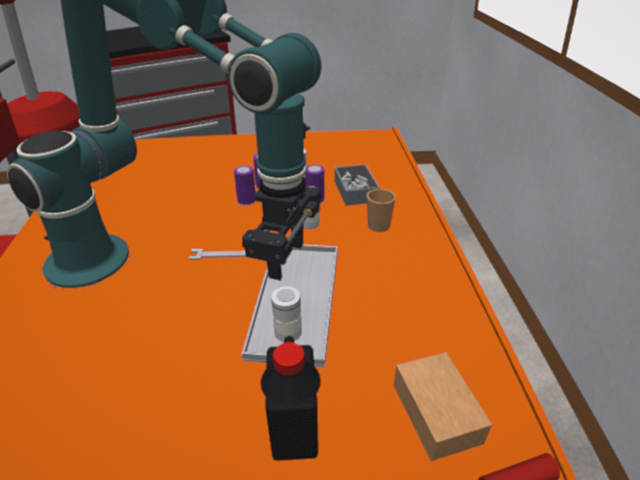

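The tin stands upright in the tray, at about (287,315) in the side view. Tin A is next.

```bash
python3 -m inch '[[0.008,0.03,0,0,1],[0.02,0.075,0,0,1],[0.032,0.12,0,0,1],[0.044,0.165,0,0,1],[0.055,0.21,0,0,1],[0.067,0.255,0,0,1],[0.079,0.3,0,0,1],[0.09,0.345,0.005,0,1]]' 20;  python3 -m inch '[[0.006,0.025,0.005,0,1],[0.01,0.04,0.01,0,1],[0.01,0.045,0.01,0,1]]' 20; python3 go.py '[[576,113,180],[576,113,60]]'
```

```text
time_s: 12.45
eef_pos: [566.5, 65.4, 181.9]
tcp_rot: [0.203, 0.979, -0.004, 0.001]
contact_force: [0.5, -1.5, 1.2]
gripper_width: 1.004
time_s: 12.75
eef_pos: [573.5, 111.6, 168.7]
tcp_rot: [0.202, 0.979, -0.005, -0.001]
contact_force: [0.1, -0.4, 0.1]
gripper_width: 0.996
t 12.75 p [573.5 111.6 168.7] F [ 0.13 -0.4   0.07] M [-0.062 -0.013  0.048] w 0.996 toolz [-0.004 -0.009 -1.   ] jaw 66.7 q6 -1.01
[576, 113, 180] [-0.002  0.002 -0.011]
[576, 113, 60] [-0.002  0.003  0.109]
```

```bash
python3 -m inch '[[-0.002,0.002,0.03,0,1],[-0.002,0.002,0.06,0,1],[-0.002,0.002,0.09,0,1],[-0.002,0.002,0.108,0,1],[-0.002,0.002,0.109,0,1],[-0.002,0.002,0.109,0,0.3],[-0.002,0.002,0.109,0,0.3],[-0.002,0.002,0.109,0,0.3]]' 20; python3 -m inch '[[0,0,0,0,0.3],[0,0,0,0,0.3],[0,0,0,0,0.3],[0,0,0,0,0.3]]' 20; python3 go.py '[[576,113,60]]'
```

```text
time_s: 13.55
eef_pos: [577.1, 111.5, 61.5]
tcp_rot: [0.202, 0.979, -0.004, 0.0]
contact_force: [-0.3, 0.9, 1.3]
gripper_width: 0.751
time_s: 13.95
eef_pos: [578.3, 111.8, 62.8]
tcp_rot: [0.202, 0.979, -0.004, 0.001]
contact_force: [-0.2, 1.1, 6.2]
gripper_width: 0.623
t 13.95 p [578.3 111.8  62.8] F [-0.23  1.1   6.24] M [ 0.067 -0.059 -0.028] w 0.623 toolz [ 0.001 -0.008 -1.   ] jaw 66.7 q6 -1.0
[576, 113, 60] [0.003 0.    0.003]
```

```bash
python3 -m inch '[[0,0,-0.02,0,0.3],[0,0,-0.05,0,0.3],[0,0,-0.08,0,0.3],[0,0,-0.1,0,0.3],[0,0,-0.1,0,0.3],[0,0,-0.1,0,0.3],[0,0,-0.1,0,0.3],[0,0,-0.1,0,0.3]]' 20; for i in 1 2 3; do python3 -c "
from h import *
bot.grab_frame('wrist');rel()"; done; python3 go.py '[[537,-129,165],[537,-129,74]]'
```

```text
time_s: 14.75
eef_pos: [576.7, 112.3, 160.5]
tcp_rot: [0.202, 0.979, -0.004, -0.0]
contact_force: [-0.6, -0.2, -1.9]
gripper_width: 0.619
t 14.8 p [577.  112.4 160.8] F [ 0.09  0.12 -1.56] M [ 0.014 -0.091 -0.014] w 0.619 toolz [-0.002 -0.008 -1.   ] jaw 66.7 q6 -1.01
t 14.85 p [577.3 112.4 161.1] F [-0.54  0.58 -1.1 ] M [-0.013  0.011  0.006] w 0.621 toolz [-0.001 -0.008 -1.   ] jaw 66.7 q6 -1.01
t 14.9 p [577.5 112.5 161.5] F [ 0.39 -0.05 -2.45] M [ 0.011 -0.048  0.002] w 0.622 toolz [-0.001 -0.008 -1.   ] jaw 66.7 q6 -1.01
t 14.9 p [577.5 112.5 161.5] F [ 0.39 -0.05 -2.45] M [ 0.011 -0.048  0.002] w 0.622 toolz [-0.001 -0.008 -1.   ] jaw 66.7 q6 -1.01
[537, -129, 165] [-0.058 -0.238 -0.001]
[537, -129, 74] [-0.058 -0.237  0.09 ]
```

Tin A weighs about 1.7 N, so it is also light. Carrying it to the tray.

```bash
python3 -m inch '[[-0.007,-0.03,0,0,0.3],[-0.017,-0.07,0,0,0.3],[-0.027,-0.11,0,0,0.3],[-0.037,-0.15,0.01,0,0.3],[-0.047,-0.19,0.03,0,0.3],[-0.056,-0.226,0.05,0,0.3],[-0.058,-0.238,0.07,0,0.3],[-0.058,-0.238,0.08,0,0.3]]' 20; python3 -m inch '[[0,0,0,0,0.3]]';  python3 go.py '[[537,-129,74],[537,-129,68]]'
```

```text
time_s: 15.7
eef_pos: [534.7, -131.2, 81.4]
tcp_rot: [0.204, 0.979, -0.004, -0.001]
contact_force: [-0.2, 0.3, -1.2]
gripper_width: 0.621
time_s: 15.8
eef_pos: [533.4, -130.6, 79.7]
tcp_rot: [0.204, 0.979, -0.004, -0.003]
contact_force: [-0.4, 0.3, -2.3]
gripper_width: 0.62
t 15.8 p [ 533.4 -130.6   79.7] F [-0.44  0.34 -2.3 ] M [ 0.001  0.089 -0.015] w 0.62 toolz [-0.007 -0.006 -1.   ] jaw 66.5 q6 -1.43
[537, -129, 74] [-0.003  0.003  0.006]
[537, -129, 68] [-0.003  0.003  0.012]
```

```bash
python3 -m inch '[[-0.003,0.003,0.004,0,0.3],[-0.003,0.003,0.007,0,0.3],[-0.003,0.003,0.009,0,0.3],[-0.003,0.003,0.01,0,0.3],[-0.003,0.003,0.01,0,0.3]]' 20;  python3 go.py '[[537,-129,68]]'
```

```text
time_s: 16.3
eef_pos: [537.6, -128.8, 69.9]
tcp_rot: [0.204, 0.979, -0.004, -0.003]
contact_force: [-0.3, -0.6, -1.9]
gripper_width: 0.622
t 16.3 p [ 537.6 -128.8   69.9] F [-0.27 -0.61 -1.91] M [-0.051  0.007 -0.022] w 0.622 toolz [-0.007 -0.006 -1.   ] jaw 66.5 q6 -1.43
[537, -129, 68] [ 0.    -0.     0.002]
```

```bash
python3 -m inch '[[0,0,0.001,0,0.3],[0,0,0.002,0,0.3],[0,0,0.003,0,0.3]]' 20;  python3 go.py '[[537,-129,68]]'
```

```text
time_s: 16.6
eef_pos: [538.0, -128.8, 67.8]
tcp_rot: [0.204, 0.979, -0.004, -0.002]
contact_force: [-3.5, 1.6, 8.3]
gripper_width: 0.618
t 16.6 p [ 538.  -128.8   67.8] F [-3.46  1.64  8.34] M [ 0.206  0.516 -0.017] w 0.618 toolz [-0.006 -0.006 -1.   ] jaw 66.5 q6 -1.43
[537, -129, 68] [ 0.001 -0.001 -0.   ]
```

```bash
python3 -m inch '[[0,0,-0.001,0,0.4],[0,0,-0.001,0,0.75],[0,0,-0.001,0,1],[0,0,-0.001,0,1],[0,0,-0.001,0,1],[0,0,-0.05,0,1],[0,0,-0.1,0,1],[0,0,-0.115,0,1]]' 20;  python3 go.py '[[555,357,180]]'
```

```text
time_s: 17.4
eef_pos: [542.0, -129.0, 188.8]
tcp_rot: [0.204, 0.979, -0.004, 0.002]
contact_force: [1.5, -0.5, 0.1]
gripper_width: 1.001
t 17.4 p [ 542.  -129.   188.8] F [ 1.46 -0.51  0.08] M [-0.029 -0.018 -0.009] w 1.001 toolz [ 0.003 -0.009 -1.   ] jaw 66.5 q6 -1.43
[555, 357, 180] [0.182 0.451 0.005]
```

```bash
python3 -m inch '[[0.012,0.03,0,0,1],[0.03,0.073,0,0,1],[0.047,0.116,0,0,1],[0.064,0.159,0,0,1],[0.081,0.202,0,0,1],[0.098,0.245,0,0,1],[0.115,0.287,0,0,1],[0.132,0.33,0,0,1]]' 20
python3 - <<'E'
from h import *
f=bot.grab_frame("side"); cv2.imwrite("pics/s4.png",f["frame"])
f=bot.grab_frame("top"); cv2.imwrite("pics/t4.png",f["frame"])
for o in tops(f,90,120): print(o)
E
python3 go.py '[[555,357,180]]'
```

```text
time_s: 18.2
eef_pos: [552.1, 227.9, 185.1]
tcp_rot: [0.204, 0.979, -0.004, 0.002]
contact_force: [1.2, -0.9, 0.3]
gripper_width: 1.002
([242.0, 171.0], 82, [747.4, 90.7, 94.4], [758.9, 84.0], [63.0, 71.0, 12.0], [13.0, 127.5, 143.5])
([187.0, 226.0], 266, [603.1, 232.1, 101.4], [599.5, 234.1], [47.0, 53.0, 19.0], [147.0, 70.5, 133.0])
([326.0, 252.0], 372, [535.0, -127.6, 107.0], [535.1, -127.5], [55.0, 54.0, 25.0], [5.0, 11.0, 158.0])
([388.0, 262.0], 381, [507.1, -287.0, 106.8], [507.3, -287.6], [55.0, 55.0, 26.0], [6.0, 9.0, 154.0])
([149.0, 285.0], 375, [449.2, 332.3, 101.2], [449.5, 331.8], [55.0, 56.0, 21.0], [147.0, 119.0, 132.0])
([520.0, 440.0], 148, [38.4, -635.1, 105.1], [24.8, -653.2], [69.0, 60.0, 30.0], [120.0, 7.0, 38.0])
([278.0, 437.0], 159, [58.5, -0.3, 103.2], [37.2, 3.8], [43.0, 114.0, 30.0], [9.0, 56.0, 41.0])
([523.0, 472.0], 110, [-48.5, -644.7, 105.6], [-56.9, -652.5], [33.0, 64.0, 30.0], [75.0, 70.0, 8.0])
t 18.3 p [552.1 231.3 185.1] F [1.01 0.08 0.47] M [-0.036  0.008  0.023] w 1.0 toolz [ 0.003 -0.007 -1.   ] jaw 66.8 q6 -0.8
[555, 357, 180] [0.047 0.117 0.004]
```

View pics/s4.png

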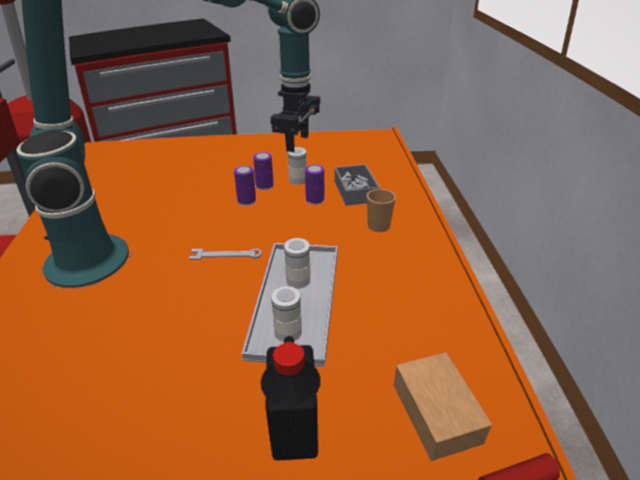

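View pics/t4.png

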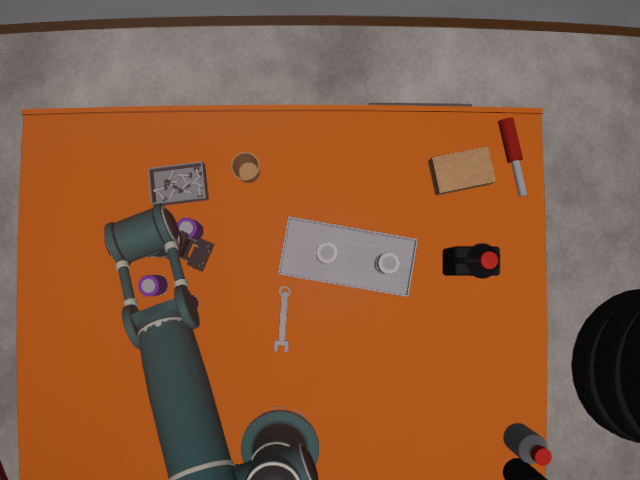

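Both light tins stand in the tray on its centre line, at top-view pixels (326,252) and (388,262). Now for heavy tin B.

```bash
python3 -m inch '[[0.016,0.04,0,0,1],[0.032,0.08,0,0,1],[0.043,0.107,0,0,1],[0.047,0.117,0.005,0,1],[0.047,0.117,0.01,0,1],[0.047,0.117,0.01,0,1]]' 20; python3 go.py '[[555,357,60]]'
```

```text
time_s: 18.9
eef_pos: [554.3, 355.1, 172.3]
tcp_rot: [0.201, 0.979, -0.005, 0.001]
contact_force: [0.4, -0.0, -0.3]
gripper_width: 1.0
t 18.9 p [554.3 355.1 172.3] F [ 0.39 -0.03 -0.35] M [-0.038 -0.026 -0.063] w 1.0 toolz [-0.    -0.009 -1.   ] jaw 66.8 q6 -0.63
[555, 357, 60] [0.    0.003 0.112]
```

```bash
python3 -m inch '[[0,0.003,0.03,0,1],[0,0.003,0.06,0,1],[0,0.003,0.09,0,1],[0,0.003,0.11,0,1],[0,0.003,0.112,0,1],[0,0.003,0.112,0,0.3],[0,0.003,0.112,0,0.3],[0,0.003,0.112,0,0.3]]' 25; python3 -m inch '[[0,0,0,0,0.3],[0,0,0,0,0.3],[0,0,0,0,0.3],[0,0,0,0,0.3]]' 25; python3 go.py '[[555,357,60]]'
```

```text
time_s: 19.7
eef_pos: [556.8, 357.2, 62.4]
tcp_rot: [0.202, 0.979, -0.004, 0.002]
contact_force: [0.2, -0.2, -0.2]
gripper_width: 0.754
time_s: 20.1
eef_pos: [557.9, 357.7, 63.9]
tcp_rot: [0.202, 0.979, -0.003, 0.003]
contact_force: [-0.2, -0.8, 5.8]
gripper_width: 0.632
t 20.1 p [557.9 357.7  63.9] F [-0.16 -0.81  5.84] M [-0.207  0.029 -0.082] w 0.632 toolz [ 0.005 -0.007 -1.   ] jaw 66.7 q6 -0.62
[555, 357, 60] [ 0.002 -0.002  0.004]
```

```bash
python3 -m inch '[[0,0,-0.02,0,0.3],[0,0,-0.05,0,0.3],[0,0,-0.09,0,0.3],[0,0,-0.13,0,0.3],[0,0,-0.16,0,0.3],[0,0,-0.17,0,0.3],[0,0,-0.17,0,0.3],[0,0,-0.17,0,0.3]]' 25; python3 -m inch '[[0,0,0,0,0.3],[0,0,0,0,0.3],[0,0,0,0,0.3],[0,0,0,0,0.3],[0,0,0,0,0.3],[0,0,0,0,0.3]]' 25
python3 - <<'E'
from h import *
f=bot.grab_frame("side"); cv2.imwrite("pics/s5.png",f["frame"])
f=bot.grab_frame("top")
for o in tops(f,90,120): print(o)
for i in range(4): bot.grab_frame("wrist"); rel(); print(np.abs(bot.read_state()["joint_velocities"]).max())
E
```

```text
time_s: 20.9
eef_pos: [555.7, 358.2, 230.9]
tcp_rot: [0.202, 0.979, -0.004, 0.002]
contact_force: [-0.2, -0.4, -4.1]
gripper_width: 0.631
time_s: 21.5
eef_pos: [555.8, 358.2, 231.0]
tcp_rot: [0.202, 0.979, -0.004, 0.002]
contact_force: [-0.2, -0.1, -4.4]
gripper_width: 0.629
([186.0, 228.0], 358, [598.7, 235.4, 101.4], [599.6, 235.0], [52.0, 57.0, 21.0], [148.0, 113.0, 131.0])
([326.0, 252.0], 369, [534.9, -127.4, 106.8], [535.1, -127.5], [54.0, 54.0, 27.0], [5.0, 11.0, 156.0])
([450.0, 261.0], 88, [510.1, -449.0, 105.6], [511.3, -458.4], [75.0, 13.0, 29.0], [30.0, 85.0, 11.0])
([388.0, 262.0], 382, [507.1, -286.9, 106.3], [507.6, -287.4], [54.0, 55.0, 25.0], [6.0, 9.0, 152.0])
([149.0, 285.0], 372, [449.4, 332.5, 100.9], [449.5, 331.8], [55.0, 57.0, 20.0], [148.0, 121.5, 130.0])
([181.0, 306.0], 368, [397.7, 248.1, 101.2], [397.7, 247.4], [55.0, 53.0, 23.0], [149.0, 118.0, 132.0])
([520.0, 440.0], 142, [39.0, -634.6, 106.0], [23.6, -655.1], [68.0, 60.0, 30.0], [120.0, 7.5, 37.0])
([274.0, 437.0], 135, [59.5, 8.2, 103.4], [42.4, 10.2], [42.0, 102.0, 30.0], [8.0, 67.0, 42.0])
([523.0, 472.0], 111, [-49.0, -643.6, 105.5], [-58.2, -652.5], [32.0, 64.0, 30.0], [105.0, 70.0, 8.0])
t 21.65 p [555.8 358.2 231.1] F [ 0.3   0.5  -4.02] M [-0.016 -0.01   0.004] w 0.631 toolz [ 0.002 -0.009 -1.   ] jaw 66.7 q6 -0.62
0.0016912609515754753
t 21.7 p [555.8 358.2 231.1] F [-0.47  0.17 -4.4 ] M [-0.015 -0.065  0.003] w 0.632 toolz [ 0.002 -0.009 -1.   ] jaw 66.7 q6 -0.62
0.0007012662270142673
t 21.75 p [555.7 358.2 231.1] F [ 0.14  0.2  -3.95] M [ 0.014 -0.016 -0.028] w 0.632 toolz [ 0.002 -0.009 -1.   ] jaw 66.7 q6 -0.62
0.0014045405315869378
t 21.8 p [555.7 358.2 231. ] F [ 0.34  0.08 -4.1 ] M [-0.035 -0.081  0.011] w 0.634 toolz [ 0.001 -0.009 -1.   ] jaw 66.7 q6 -0.62
0.0022468849256026885
```

View pics/s5.png

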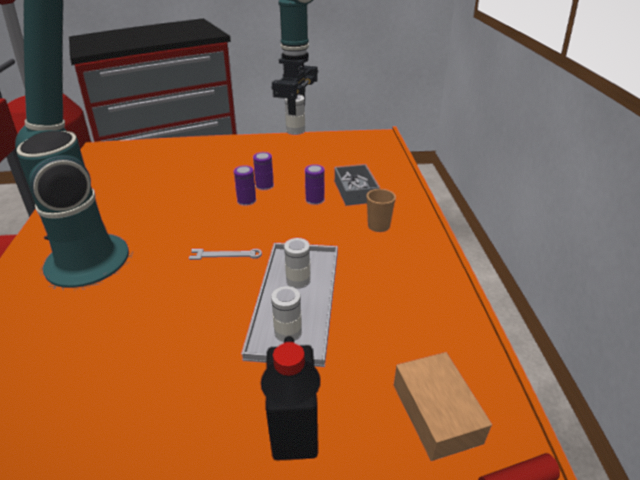

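The heavy tin is held upright and steady at about 4.2 N, with roughly 165 mm of air under it. The two light tins stand in the tray.

```bash
python3 -c "
from station import bot
print(bot.hand_in())"
```

```text
the job is handed in; nothing more can be done
None
```

I handed the job in at about 21.8 s; no verdict is reported.

- **Hefting:** the tin at about (554, 357) mm weighed about 4.3 N, so it is the heavy one. The other two weighed about 1.3 N and 1.7 N. Single force readings scattered by up to about 1 N, but the gap is still clear.
- **Light tins:** both stand upright on the tray floor, let go. They are near (507, −287) and (535, −127) mm on the tray's centre line, about 160 mm apart, with lids at about 107 mm as expected.
- **Heavy tin:** it is held upright in the gripper with a 25 N grip and about 165 mm of air under it. It was steady over the last readings and touching nothing else.
- **Everything else:** in the last side picture the cup, wrench, jug, bin and purple tins look unmoved, and the measured purple-tin lids are within 1 mm of where they started. I did not measure the cup, wrench, jug or bin again.

No check failed. One oddity: the opening read about 1 mm narrower on the two light tins (0.62 against 0.635). The side view showed the first of them held upright and centred; I did not look at the second while it was held.

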